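Undo the swing bolt of a ukulele bridge press and open it

TASK

The glue under the ukulele bridge has set, so open the press: back the brass wing nut off (anticlockwise) only until it clears the yellow keeper lip, trying the eyebolt gently by feel as you go; do not force it against the lip, and do not unscrew the nut more than about a quarter turn too far. Then swing the eyebolt out of the slotted lug and well down, at least 60 degrees from upright, and raise the press bar by its red handle to about 45 degrees and let go, so that both stay there. Leave the other things on the bench alone.

Things in the scene. Friction and masses are not known exactly. Their poses are not given: they have to be found in the camera images.
- press: Green bridge press fixed to the bench. Plywood base board 320 (its x) x 200 x 18 mm; origin: centre of the board's underside, z up. The green bar runs along x over it, hinged at the +x end; lug and upright eyebolt are at the -x end, and the eyebolt swings outward to -x about an axis along y. Shut, the bar's top is 105 mm above the bench, 34 mm wide.
- lug_seat (a point): Dark steel forked lug, the -x end of the bar: two prongs each 10.5 mm wide, slot 13 mm wide, open to -x. This point: middle of the slot on the top face (where the nut seats), 105 mm above the bench when shut, on the axis of the upright bolt. Axes as the press while the bar is shut; it turns with the bar.
- keeper: Yellow keeper: two lips, each 10.5 mm wide, 4 mm thick, 12 to 16 mm outward (-x) of the bolt's axis, one before each prong; they trap the nut's hub. Clamped fast with its top anywhere 1 to 5 mm above the lug's top face. Origin: on the bolt's axis, level with the lips' top. The bolt swings free with the nut's underside about 1.7 mm above this; 5.6 mm is too far.
- wing_nut: Brass wing nut. Origin: centre of its underside; z along the bolt to its tip. Hub 20 mm across, 8 mm high; above it two flat wings along the nut's x, 46 mm over all, 9 mm thick (y), 8 to 31 mm above the underside. Anticlockwise from above loosens: it rises 14 mm per turn, stiffly (0.12 N m), stays where left. Starts 0 to 1 mm above its seat; a stop 9.5 mm up keeps it on the bolt.
- eyebolt (a joint): Swing angle of the eyebolt: 0 upright in the slot, grows as it swings outward, 1.5 at its stop (nearly level). Stiff hinge (about 0.15 N m): it stays where it is left, and needs only about 2 N at the nut when free, so stop a trial push at about 4 N; a hard push wedges the hub on the lip. The wing nut hangs on it.
- bolt_hinge (a point): Axis of the eyebolt's hinge at the outer (-x) end of the base board, 30 mm above the bench; the bolt's axis passes through it. The lug's top face is 75 mm above it.
- bolt_tip (a point): Free end of the eyebolt (8 mm thick), 107 mm from its hinge.
- press_bar: The green press bar with the lug and keeper. Origin on its hinge axis, z up and x away from the lug when shut; it tilts about its y as the lug end rises, up to 1.2 rad. Stiff hinge: it stays where it is left; lifting takes about 7 N at the handle.
- bar_hinge (a point): Axis of the bar's hinge (along the press's y), 95 mm above the bench, 315 mm from the bolt's axis.
- bar_handle (a point): Middle of the bar's red handle: a round rod 12 mm thick, 80 mm long across the bar (along the press's y), on two thin posts 29 mm apart under it, 32 mm above the bar's top face; 95 mm from the bolt's axis, 220 mm from the bar's hinge.
- caul: small wooden clamping block 40 x 22 x 16 mm lying on the press's base board; bystander, origin at the centre of its underside
- glue: green glue bottle with an orange cap, 56 mm across, 150 mm tall; bystander, origin at the centre of its underside
- sanding_block: cork sanding block 100 x 55 x 35 mm; bystander, origin at the centre of its underside
- jar: jar of small fittings, 70 mm across, 75 mm tall; bystander, origin at the centre of its underside
- driver: screwdriver lying on the bench; bystander, origin at the centre of its underside
- glue_brush: brush lying on the bench; bystander, origin at the centre of its underside
- neck_blank: ukulele neck blank, wood, 260 x 50 x 22 mm; bystander, origin at the centre of its underside

How it is judged:
By the outcome, as a careful person would: the job done as asked, in the order asked, and still so for the second after the job is handed in, with the robot touching nothing.
It also fails if it takes over 72 s, if anything falls off the work surface, if the arm or the gripper's body presses on something with over 40 N, if the wrist force passes 120 N, or if a joint passes its speed limit or range.

ROBOT

A 6-joint arm with a two-finger parallel gripper is mounted at the origin on the work surface. World frame = base frame: x ahead of the robot, y to its left, z up, the work surface at z = 0. Lengths are in m, angles in degrees, forces in N, time in s.
With the tool pointing down it reaches from about 0.425 to 0.95 m from the base axis. Payload 3.5 kg.
Tool frame: the origin (TCP) lies between the finger pads; the fingertips stand 19 mm ahead of it and the grasp point (between the pads) is the TCP; z points along the fingers, x is the direction in which the jaws open and shut, and the axes are right-handed (so a half turn about z gives the same grasp; the last joint's range is limited). The gripper opens to 85 mm and grips with 20 to 120 N. Pads are 22 mm wide; open, the fingers measure 114 mm over their backs; the gripper's body (76 mm by 85 mm) begins 54 mm behind the grasp point. The pads swing forward as they close: fully open they stand 13 mm farther back than shut.
Start: joints at [62.395, 16.404, 90.338, -0, 73.258, -8.594], TCP at [0.22, 0.638, 0.25] pointing down, gripper open.
Joint ranges: [-158.93, 158.93], [-51.34, 127.21], [12.03, 142.37], [-87.48, 267.48], [13.55, 161.25], [-162.69, 162.69]. Speed limits (degrees/s): [159.86, 159.86, 180, 180, 180, 180].

INTERFACE

Orientations are given as [roll, pitch, yaw] about the fixed x, y, z axes, in that order (R = Rz(yaw) Ry(pitch) Rx(roll)).
In Python, from rig import env gives the robot as it stands. Calls block until the motion is done:
- env.move_ptp(position, orientation): joint-space move of the TCP to a pose.
- env.servo_line(position, rot=None, max_speed=0.15): straight line of the TCP; rot=None keeps the orientation; max_speed is the mean speed in m/s.
- env.movej(angles): joint-space move.
- env.move_gripper(opening, effort=None): finger opening in m; effort is the grip in N (None keeps the last); returns when the fingers have stopped.
- env.wait(seconds).
- env.inverse_kinematics(position, orientation): joint angles nearest the present ones, or None.
- env.get_obs(): the state.
- env.read_camera(name): name is "scene" or "top"; returns the picture (400x640x3 uint8, red, green, blue); there is no depth.
- env.calibration(name): a dict with "fx", "fy", "cx", "cy" (pixels), "k1" (the pictures are not rectified: a ray, as slopes to the right and down, at radius r is drawn at 1 + k1 r^2 times it, then the intrinsics apply), "rvec" (rotation vector, rad) and "tvec" (3), from world to camera coordinates, as OpenCV has them. Camera axes: x right, y down, z forward; pixel columns grow to the right and rows downward; lengths in m; the calibration is good to about 2 mm. A picture is of the moment at which its call begins. calibration takes no time and is no camera call.
A pose or a line that the arm cannot do raises env.MotionError and nothing moves.
- env.job_done(): hands the job in, once; it reports no verdict.
Trained networks look in the newest picture that a camera, given by its name, has taken for a name from the list of things; names that differ only in an ending like _2 or _b are one class to them, and where a whole thing is asked for, a point or a joint stands for the part that bears it (a point fixed in the world has none). Each returns a list of dicts, best first, with "conf" (0 to 1); they miss things now and then, are a little off and sometimes report something else, mostly with a low value. They report only what shows in the picture. A call takes as long as a camera call.
- env.spot_in(thing, camera): "rect" ([centre column, centre row, width, height] in pixels, round what is visible of it).
- env.place_of(thing, camera): "position" ([row, column] in pixels: a listed point, or the origin of a listed thing).
The state is a dict: "t": time; "joint_positions": joint angles; "dq": joint speeds; "effort": joint torques, N m; "eef_pos": TCP position; "orientation": TCP orientation; "contact_force": force on the tool from outside, world axes, zero at the start; "moment": the same for the moment, N m; "grip_width": finger opening in m.
Only numpy, scipy, OpenCV 4.12 (cv2) and the standard library are available. Lean on these libraries where they do the work, as an engineer would, in place of code of your own. Each camera call takes 0.05 s, during which the arm holds its last target. There are 200 camera calls.

## Working session

There is one attempt and no reset: what is moved stays moved. The work goes in short steps, each a Python script; the robot and the scene stay as the last script left them, time stands still between calls to the robot, and variables do not carry over. Pictures are saved under pics/ and viewed, about 8 in all and at most 12, crops included, and the job is handed in when it is done.

```bash
ls; mkdir -p pics
cat > h.py <<'E'
import numpy as np, cv2
from rig import env
from scipy.spatial.transform import Rotation as R
def cal(n):
    c=env.calibration(n); return c,cv2.Rodrigues(np.array(c["rvec"],float))[0],np.array(c["tvec"],float)
def ray(n,col,row):
    c,Rm,t=cal(n); d=np.array([(col-c["cx"])/c["fx"],(row-c["cy"])/c["fy"]]); u=d.copy()
    for _ in range(20): u=d/(1+c["k1"]*(u@u))
    return -Rm.T@t, Rm.T@np.array([u[0],u[1],1.])
def at_z(n,col,row,z):
    o,d=ray(n,col,row); return o+d*(z-o[2])/d[2]
def proj(n,P):
    c,Rm,t=cal(n); p=Rm@np.array(P,float)+t; u=p[:2]/p[2]; u=u*(1+c["k1"]*(u@u))
    return u[0]*c["fx"]+c["cx"],u[1]*c["fy"]+c["cy"]
def tri(a,b):
    (o1,d1),(o2,d2)=a,b; s=np.linalg.lstsq(np.c_[d1,-d2],o2-o1,rcond=None)[0]
    p,q=o1+s[0]*d1,o2+s[1]*d2; return (p+q)/2,np.linalg.norm(p-q)
def snap(n,f):
    im=env.read_camera(n); cv2.imwrite("pics/"+f,cv2.cvtColor(im,cv2.COLOR_RGB2BGR)); return im
E
python3 - <<'E'
from h import *
for n in("scene","top"): snap(n,n+"0.png"); print(n, -cal(n)[1].T@cal(n)[2])
Z=dict(lug_seat=.105,bolt_hinge=.03,bolt_tip=.137,bar_hinge=.095,bar_handle=.137,press=0,keeper=.108,wing_nut=.105,caul=.018,glue=0,jar=0,sanding_block=0,driver=0,glue_brush=0,neck_blank=0)
for k,z in Z.items():
    r={}
    for n in("scene","top"):
        l=env.place_of(k,n)
        if l: r[n]=l[0]; print(k,n,np.round(l[0]["position"]),round(l[0]["conf"],2),at_z(n,l[0]["position"][1],l[0]["position"][0],z).round(3))
    if len(r)==2:
        p=[ray(n,r[n]["position"][1],r[n]["position"][0]) for n in r]; q,e=tri(*p); print("   tri",q.round(4),round(e,4))
E
```

```text
pics
scene [ 1.4506043  -0.31161383  1.16564978]
top [0.3521253  0.03290192 1.5935725 ]
lug_seat scene [200. 295.] 0.94 [ 0.532 -0.071  0.105]
lug_seat top [210. 354.] 0.61 [ 0.541 -0.073  0.105]
   tri [ 0.5393 -0.073   0.1139] 0.0005
bolt_hinge scene [216. 293.] 0.55 [ 0.536 -0.083  0.03 ]
bolt_tip scene [198. 293.] 0.63 [ 0.549 -0.081  0.137]
bolt_tip top [208. 355.] 0.64 [ 0.541 -0.074  0.137]
   tri [ 0.542  -0.0769  0.1277] 0.0043
bar_hinge scene [194. 387.] 0.6 [0.607 0.233 0.095]
bar_hinge top [186. 251.] 0.55 [0.623 0.232 0.095]
   tri [0.6196 0.2278 0.11  ] 0.005
bar_handle scene [193. 325.] 0.62 [0.565 0.024 0.137]
bar_handle top [201. 324.] 0.75 [0.567 0.015 0.137]
   tri [0.5674 0.0189 0.1407] 0.0075
press scene [217. 343.] 0.6 [0.578 0.087 0.   ]
press top [202. 299.] 0.78 [0.585 0.093 0.   ]
   tri [0.5825 0.0889 0.005 ] 0.0081
keeper scene [202. 291.] 0.39 [ 0.539 -0.085  0.108]
keeper top [270. 423.] 0.47 [ 0.361 -0.266  0.108]
   tri [ 0.4114 -0.1706  0.0391] 0.2371
wing_nut scene [285. 204.] 0.51 [ 0.748 -0.412  0.105]
wing_nut top [209. 356.] 0.38 [ 0.544 -0.079  
[... 352 characters left out ...]
  0.   ]
jar top [226. 471.] 0.61 [ 0.495 -0.448  0.   ]
   tri [ 4.958e-01 -4.430e-01 -4.000e-04] 0.0099
sanding_block scene [177. 413.] 0.63 [0.487 0.413 0.   ]
sanding_block top [236. 192.] 0.74 [0.486 0.433 0.   ]
   tri [ 0.4833  0.4265 -0.0066] 0.0174
driver scene [284. 205.] 0.8 [ 0.674 -0.419  0.   ]
driver top [165. 459.] 0.56 [ 0.69  -0.424  0.   ]
   tri [ 0.6861 -0.4179  0.0187] 0.0021
glue_brush scene [202. 223.] 0.57 [ 0.356 -0.296  0.   ]
glue_brush top [269. 422.] 0.63 [ 0.364 -0.286  0.   ]
   tri [ 0.3631 -0.2906  0.0049] 0.0121
neck_blank scene [256. 392.] 0.77 [0.788 0.173 0.   ]
neck_blank top [143. 274.] 0.58 [ 0.782  0.168 -0.   ]
   tri [ 0.7842  0.1716 -0.0047] 0.006
```

Run:
```python
import cv2,numpy as np
a=cv2.imread("pics/scene0.png");b=cv2.imread("pics/top0.png")
A=cv2.resize(a[155:255,260:420],(800,500),interpolation=cv2.INTER_CUBIC)[:, :]
B=cv2.resize(b[150:250,235:395],(800,500),interpolation=cv2.INTER_CUBIC)
cv2.imwrite("pics/c1.png",np.vstack([cv2.resize(A,(480,300)),cv2.resize(B,(480,300))]))
cv2.imwrite("pics/c2.png",np.hstack([cv2.resize(a[175:235,265:325],(400,400),interpolation=cv2.INTER_CUBIC),cv2.resize(b[180:240,325:385],(400,400),interpolation=cv2.INTER_CUBIC)]))
```

```text
(no output)
```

View pics/c1.png

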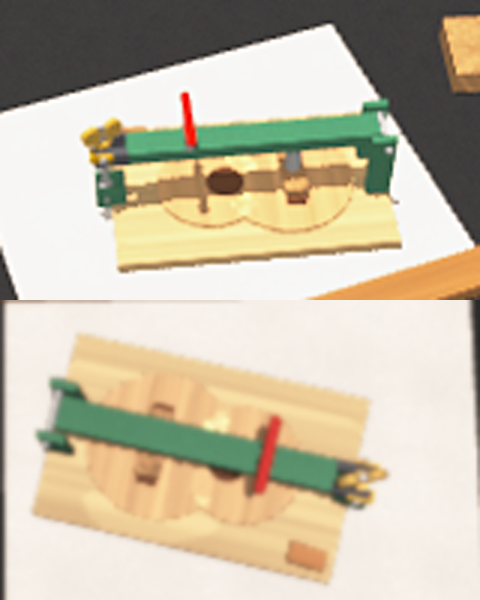

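View pics/c2.png

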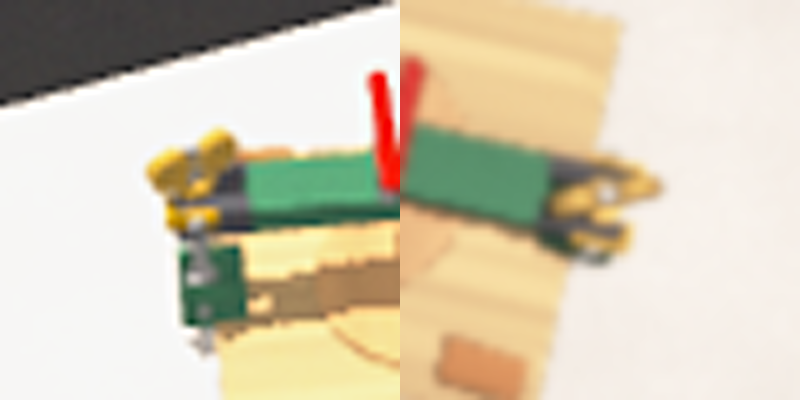

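The scene view shows the shut press. In scene0 the nut is at about (294,198), the lip at (293,207) and the red handle at (325,193). In top0 the wings run from about (348,211) to (364,208), with the board corners clear. Next I'll fit the press pose and check reach.

```bash
cat > fit.py <<'E'
from h import *
from scipy.optimize import least_squares
B=.018
obs=[("top",(-1,0),None)]
# p=[x,y,yaw,xb] ; points in press frame (x may depend on xb)
def pts(p):
    xb=p[3]
    return [("top",(.16,.10,B),(246,221.7),1),("top",(.16,-.10,B),(261,161),1),("top",(-.16,-.10,B),(358.3,183.3),1),("top",(-.16,.10,B),(344.3,244.3),1),
     ("top",(xb+.095,.04,.137),(322.3,213.3),1),("top",(xb+.095,-.04,.137),(327,189.3),1),
     ("scene",(xb+.095,.04,.137),(260+186/3,155+94/3),1),("scene",(xb+.095,-.04,.137),(260+192/3,155+147/3),1),
     ("scene",(-.16,-.10,B),(260+119/3,155+265/3),1),("scene",(.16,-.10,B),(260+401/3,155+243/3),1),
     ("top",(xb,0,.105),(354,210),.5),("scene",(xb,0,.105),(295,200),.5),("top",(xb,0,.137),(355,208),.7),("scene",(xb,0,.137),(293,198),.5),
     ("scene",(xb+.315,0,.095),(387,194),.3),("top",(xb+.315,0,.095),(251,186),.3)]
def W(p,q):
    c,s=np.cos(p[2]),np.sin(p[2]); return np.array([p[0]+c*q[0]-s*q[1],p[1]+s*q[0]+c*q[1],q[2]])
E
python3 - <<'E'
from fit import *
for sgn in (1,-1):
    f=lambda p:np.concatenate([w*(np.array(proj(n,W(p,(q[0],sgn*q[1],q[2]))))-np.array(o)) for n,q,o,w in pts(p)])
    r=least_squares(f,[.583,.09,1.32,-.165],loss="soft_l1"); print(sgn,r.x,r.cost)
    if sgn==1 or r.cost<best.cost: best=r;bs=sgn
p=best.x; print(best.fun.reshape(-1,2).round(1)); np.save("p.npy",p)
for n,q in dict(bolt=(p[3],0,.105),handle=(p[3]+.095,0,.137),hinge=(p[3]+.315,0,.095)).items(): print(n,W(p,q).round(4))
# wings: yellow pixels in top
im=cv2.cvtColor(cv2.imread("pics/top0.png"),cv2.COLOR_BGR2HSV)[198:225,342:372]
for ch in (0,1,2): print(im[2:22,2:26,ch])
E
```

```text
1 [ 0.58321853  0.08203981  1.31868676 -0.16360729] 8.464250616878266
-1 [ 0.59005737  0.10530399  1.35125511 -0.18591877] 484.5618255763335
[[-0.8 -0.5]
 [-0.4 -0.7]
 [ 0.4 -1. ]
 [ 0.8 -0.2]
 [-1.6  0.9]
 [-0.2 -1.6]
 [-0.6 -1.2]
 [ 0.  -0.9]
 [-1.1 -0.6]
 [ 0.2 -1.8]
 [ 0.5 -0.2]
 [-0.4  1.4]
 [ 0.5  0.1]
 [ 0.3 -0.8]
 [ 0.2  0.9]
 [ 0.4  0.2]]
bolt [ 0.5424 -0.0764  0.105 ]
handle [0.5661 0.0156 0.137 ]
hinge [0.621  0.2286 0.095 ]
[[ 18  18  18  18  18  19  18  18  19  19  19  16  15  15  16  14  16  15
   16  16  16  15  15  15]
 [ 19  18  18  18  18  18  18  18  18  18  19  16  15  15  16  15  17  15
   15  16  14  14  16  16]
 [ 35  28  23  19  17  17  18  17  18  18  18  18  19  17  15  16  15  15
   14  16  16  15  16  15]
 [ 64  60  52  30  17  15  16  16  16  17  18  17  18  18  19  16  18  17
   16  15  14  16  15  15]
 [ 70  69  69  62  26  11  12  13  15  16  17  18  18  18  19  21  21  20
   17  15  16  16  16  16]
 [ 70  70  70  70  45   0 174   0   7  11  14  17  16  17  18  18  19  21
   19  17  16  17  16  16]
 [ 70  70  70  69  66   0 170   0   9  14  17  17  16 
[... 4702 characters left out ...]
97  84  84  91  96  98 101 101 123 166 188 191 190 214 240 247 248
  248 248 248 247 248 248]
 [106  86  74  72  74  84 105 132 133 127 126 124 123 132 184 236 247 248
  248 248 247 248 248 248]
 [159 113  78  70  69  74 122 180 187 178 164 151 139 150 200 237 246 247
  248 247 247 248 248 248]
 [224 167 105  83  75  74 100 153 177 205 209 204 192 196 221 237 244 247
  247 247 247 247 248 248]
 [241 218 177 144 105  83  85 107 146 188 192 177 178 207 229 241 246 247
  247 246 247 248 248 248]
 [243 238 231 221 185 152 133 135 149 148 137 124 166 222 237 245 247 248
  247 246 247 247 248 248]
 [242 241 241 239 231 222 199 200 192 168 152 157 202 236 244 247 248 248
  247 247 247 247 247 248]]
```

```bash
cat >> h.py <<'E'
p=np.load("p.npy"); YAW=np.degrees(p[2])
ex=np.array([np.cos(p[2]),np.sin(p[2]),0]); ey=np.array([-ex[1],ex[0],0]); ez=np.array([0,0,1.])
try: BOLT=np.load("bolt.npy")
except Exception: BOLT=np.array([p[0],p[1],0])+p[3]*ex
H=BOLT+.03*ez          # eyebolt hinge
def nutpose(th,a,h):   # tool along bolt tilted th deg, jaw angle a (world deg at upright), h = TCP distance from hinge
    T=R.from_rotvec(-np.radians(th)*ey)
    return H+T.apply([0,0,h]),(T*R.from_euler("xyz",[180,0,a],degrees=True)).as_euler("xyz",degrees=True)
G=BOLT+.315*ex+.095*ez  # bar hinge
def barpose(th,tilt,a): # handle centre with bar up th
    T=R.from_rotvec(np.radians(th)*ey); T2=R.from_rotvec(np.radians(tilt)*ey)
    return G+T.apply(-.22*ex+.042*ez),(T2*R.from_euler("xyz",[180,0,a],degrees=True)).as_euler("xyz",degrees=True)
E
python3 - <<'E'
from h import *
print(H,YAW,"tip pix",proj("top",H+.107*ez))
l,r,t=[at_z("top",*q,z) for q,z in (((350.3,210),.13),((361,207.7),.13),((355.5,209),.137))]
print(l,r,np.degrees(np.arctan2(*(r-l)[[1,0]])),np.linalg.norm(r-l),(l+r)/2,t)
for a in (12,-168):
  for d in(0,60,120,180):
    print(a,d,[None if j is None else np.round(j,0) for j in [env.inverse_kinematics(*nutpose(th,a+d,.105)) for th in (0,15,40,70)]])
for a in (YAW,YAW-180):
  for th,ti in((0,0),(45,20),(45,45)): print(a,th,ti,env.inverse_kinematics(*barpose(th,ti,a)),barpose(th,ti,a)[0])
E
```

```text
[ 0.54240712 -0.07639558  0.03      ] 75.55518597368047 tip pix (np.float64(355.75106483613246), np.float64(208.12365063377973))
[ 0.5382479  -0.06084303  0.13      ] [ 0.54414823 -0.09225473  0.13      ] -79.36160735119284 0.03196104783964959 [ 0.54119806 -0.07654888  0.13      ] [ 0.53986661 -0.07556896  0.137     ]
12 0 [array([-19.,   8., 113.,  -0.,  59., -31.]), array([-28.,   8., 114.,  17.,  62., -48.]), array([-41.,  17., 113.,  37.,  75., -70.]), array([-49.,  35., 107.,  51.,  94., -86.])]
12 60 [array([-19.,   8., 113.,  -0.,  59., -91.]), array([ -28.,    8.,  114.,   17.,   62., -108.]), array([ -41.,   17.,  113.,   37.,   75., -130.]), array([ -49.,   35.,  107.,   51.,   94., -146.])]
12 120 [array([ -19.,    8.,  113.,    0.,   59., -151.]), None, None, array([-49.,  35., 107.,  51.,  94., 154.])]
12 180 [array([-19.,   8., 113.,   0.,  59., 149.]), array([-28.,   8., 114.,  17.,  62., 132.]), array([-41.,  17., 113.,  37.,  75., 110.]), array([-49.,  35., 107.,  51.,  94.,  94.])]
-168 0 [array([-19.,   8., 113.,   0.,  59., 149.]), array([-28.,   8., 114.,  17.,  
[... 849 characters left out ...]
20 [  7.59587277  10.90086888  95.2074007  -18.66658869  82.10189754
 -64.03405211] [0.58958635 0.10676054 0.28026198]
75.55518597368047 45 45 [ 14.27495688  19.13987268  90.91825443 -38.45858375  94.39632346
 -55.71220287] [0.58958635 0.10676054 0.28026198]
-104.44481402631953 0 0 [-8.68444866e+00  9.77752364e+00  1.10870930e+02 -2.54444375e-14
  5.93515464e+01  9.57603654e+01] [0.56610462 0.01560131 0.137     ]
-104.44481402631953 45 20 [  7.59587277  10.90086888  95.2074007  -18.66658869  82.10189754
 115.96594789] [0.58958635 0.10676054 0.28026198]
-104.44481402631953 45 45 [ 14.27495688  19.13987268  90.91825443 -38.45858375  94.39632346
 124.28779713] [0.58958635 0.10676054 0.28026198]
```

Run:
```python
from h import *
def st(m):
    o=env.get_obs(); print(m,round(o["t"],2),o["eef_pos"].round(4) if hasattr(o["eef_pos"],"round") else np.round(o["eef_pos"],4),np.round(o["orientation"],1),"F",np.round(o["contact_force"],1),"M",np.round(o["moment"],2),"w",round(o["grip_width"],4))
a=-169.4
st("0")
P,O=nutpose(0,a,.22); env.move_ptp(P,O); st("above")
env.move_gripper(.045,30); 
P,O=nutpose(0,a,.107); env.servo_line(P,O,max_speed=.1); st("down")
snap("top","t1.png"); snap("scene","s1.png")
env.move_gripper(.0,20); env.wait(.2); st("grip")
```

```text
0 1.6 [0.2198 0.6382 0.2503] [-180.    0.   71.] F [0.  0.3 0.4] M [-0.02 -0.01 -0.  ] w 0.085
above 4.37 [ 0.5425 -0.0759  0.25  ] [ 180.     0.  -169.3] F [0.2 0.9 0.9] M [-0.06  0.02  0.01] w 0.0853
down 6.12 [ 0.543  -0.0766  0.1379] [-1.800e+02  1.000e-01 -1.694e+02] F [-0.3 -0.9  1.1] M [ 0.02 -0.    0.01] w 0.0449
grip 6.83 [ 0.5421 -0.0765  0.1372] [ 1.800e+02 -1.000e-01 -1.694e+02] F [-3.7 -0.6  4.8] M [-0.11  0.59 -0.12] w 0.0086
```

```bash
cat >> h.py <<'E'
def st(m):
    o=env.get_obs(); print(m,round(o["t"],2),np.round(o["eef_pos"],4),np.round(o["orientation"],1),"F",np.round(o["contact_force"],1),"M",np.round(o["moment"],2),"w",round(o["grip_width"],4)); return o
def F(n=5):
    L=[]
    for _ in range(n): L.append(env.get_obs()["contact_force"]); env.wait(.02)
    return np.mean(L,0)
E
python3 - <<'E'
from h import *
a=-169.4; B0=BOLT.copy()
env.move_gripper(0,50); st("50N")
for d in (.0007,.0014):
    P,O=nutpose(0,a,.107); env.servo_line(P+[-d,0,-.0],O,max_speed=.02); f=F(); print(d,f.round(2))
    st("")
E
```

```text
50N 7.05 [ 0.5421 -0.0765  0.1372] [ 1.800e+02 -1.000e-01 -1.694e+02] F [-5.  -1.1  5.3] M [-0.17  0.88 -0.15] w 0.0076
0.0007 [-2.99 -0.31  4.38]
 7.38 [ 0.542  -0.0765  0.1373] [-180.     0.  -169.4] F [-2.9 -0.3  5. ] M [-0.08  0.44 -0.13] w 0.0073
0.0014 [ 0.47 -0.25  4.1 ]
 7.72 [ 0.5418 -0.0765  0.1373] [-1.800e+02  1.000e-01 -1.694e+02] F [ 0.4 -0.5  3.8] M [-0.1  -0.14 -0.14] w 0.0072
```

```bash
cat >> h.py <<'E'
def turn(a0,h0,da,n=3):
    for i in range(1,n+1):
        P,O=nutpose(0,a0+da*i/n,h0+.014*da/360*i/n); env.servo_line(P,O,max_speed=.15)
        o=st("turn %.0f"%(da*i/n))
    return a0+da,h0+.014*da/360
E
python3 - <<'E'
from h import *
np.save("bolt.npy",BOLT-[.0013,0,0])
E
python3 - <<'E'
from h import *
a,h=turn(-169.4,.107,48)
print(a,h,F().round(2))
E
```

```text
turn 16 8.15 [ 0.5413 -0.0766  0.1379] [-179.9    0.  -153.5] F [-1.5 -1.4  5.2] M [-0.12  0.13  0.05] w 0.0076
turn 32 8.58 [ 0.541  -0.0769  0.1385] [-1.800e+02 -1.000e-01 -1.374e+02] F [-1.4 -2.   6.3] M [-0.34  0.29  0.13] w 0.0078
turn 48 9.02 [ 0.5407 -0.0772  0.1391] [ 1.800e+02 -1.000e-01 -1.214e+02] F [-3.9 -3.6  5.7] M [-0.5   0.46  0.08] w 0.0074
-121.4 0.10886666666666667 [-2.98 -2.91  5.76]
```

```bash
cat >> h.py <<'E'
def trial(a,h,start=0,end=16,step=.5,lim=4.0,f0=None):
    P,O=nutpose(start,a,h); env.servo_line(P,O,max_speed=.02); 
    f0=F() if f0 is None else f0; th=start; out=[]; print("f0",f0.round(1),"t",round(env.get_obs()["t"],1))
    while th<end:
        th+=step; P,O=nutpose(th,a,h); env.servo_line(P,O,max_speed=.03)
        f=F(3); T=R.from_rotvec(-np.radians(th)*ey); r=(f)@T.apply(ex); r0=f0@T.apply(ex)
        out.append((th,round(r,1),round(r-r0,1)))
        if max(r,r-r0)>lim: break
    print(out, "t",round(env.get_obs()["t"],1)); return th,th>=end and max(r,r-r0)<=lim,f0
E
python3 - <<'E'
from h import *
np.save("bolt.npy",np.array([.5406,-.0773,0]))
import h as m
m.BOLT=np.array([.5406,-.0773,0]); m.H=m.BOLT+.03*ez
th,ok,f0=trial(-121.4,.10887,end=3)
st("")
if not ok: P,O=nutpose(0,-121.4,.10887); env.servo_line(P,O,max_speed=.03); st("back"); print(F())
E
```

```text
f0 [-1.8 -0.7  5.9] t 9.4
[(0.5, np.float64(0.4), np.float64(1.5)), (1.0, np.float64(0.5), np.float64(1.5)), (1.5, np.float64(0.5), np.float64(1.4)), (2.0, np.float64(-0.2), np.float64(0.7)), (2.5, np.float64(0.4), np.float64(1.3)), (3.0, np.float64(0.2), np.float64(1.0))] t 11.2
 11.23 [ 0.5392 -0.0825  0.139 ] [ 179.1    2.9 -121.5] F [-1.7  0.1  6. ] M [0.07 0.18 0.13] w 0.0072
```

Run:
```python
from h import *
th,ok,f0=trial(-121.4,.10887,start=3,end=18,step=.75,lim=3.5,f0=np.array([-1.8,-.7,5.9]))
st("")
snap("top","t2.png"); snap("scene","s2.png")
a=cv2.imread("pics/scene0.png");b=cv2.imread("pics/s2.png");c=cv2.imread("pics/t2.png")
cv2.imwrite("pics/c3.png",np.hstack([cv2.resize(x,(400,400),interpolation=cv2.INTER_CUBIC) for x in (b[165:235,255:325],c[175:245,325:395])]))
```

```text
f0 [-1.8 -0.7  5.9] t 11.5
[(3.75, np.float64(0.8), np.float64(1.6)), (4.5, np.float64(1.4), np.float64(2.0)), (5.25, np.float64(3.6), np.float64(4.2))] t 12.4
 12.38 [ 0.5384 -0.0859  0.1389] [ 178.4    5.2 -121.5] F [-0.9  3.5  6.9] M [0.41 0.12 0.11] w 0.0073
```

View pics/c3.png

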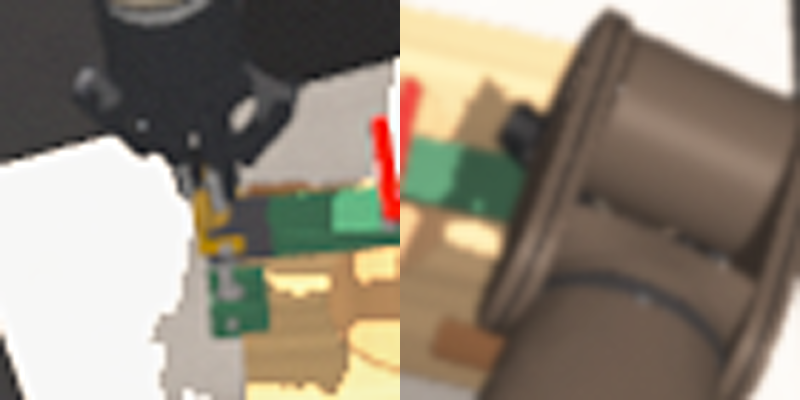

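The picture shows the nut held at about (292,202) in the scene view, with the bolt leaning slightly. The force rose only after about 4.5°. That is where the hub meets the lip, so it isn't clear yet. I'll go back upright, turn a bit more and try again.

Run:
```python
from h import *
a,h=-121.4,.10887
for th in (2.5,0): env.servo_line(*nutpose(th,a,h),max_speed=.03)
st("back"); a,h=turn(a,h,30,2)
env.wait(.1); st("")
th,ok,f0=trial(a,h,end=18,step=.75,lim=3.8)
st(str((a,h,th,ok)))
if not ok:
    for t in (th/2,0): env.servo_line(*nutpose(t,a,h),max_speed=.04)
    st("back")
```

```text
back 13.12 [ 0.5406 -0.0773  0.1392] [-1.800e+02 -1.000e-01 -1.214e+02] F [-1.9 -1.2  5.6] M [-0.17  0.24  0.05] w 0.0078
turn 15 13.53 [ 0.5404 -0.0777  0.1397] [ 1.800e+02 -1.000e-01 -1.064e+02] F [-2.5 -1.5  5.7] M [-0.27  0.32  0.11] w 0.0073
turn 30 13.93 [ 0.5403 -0.0781  0.1403] [ 1.799e+02 -1.000e-01 -9.140e+01] F [-2.1 -2.9  5. ] M [-0.45  0.38  0.06] w 0.0076
 14.03 [ 0.5403 -0.0781  0.1403] [ 1.799e+02 -1.000e-01 -9.140e+01] F [-2.7 -3.6  6.7] M [-0.5   0.39  0.07] w 0.0073
f0 [-2.1 -3.   5.9] t 14.4
[(0.75, np.float64(-1.2), np.float64(2.2)), (1.5, np.float64(-0.6), np.float64(2.7)), (2.25, np.float64(-0.6), np.float64(2.7)), (3.0, np.float64(-0.4), np.float64(2.8)), (3.75, np.float64(-0.3), np.float64(2.7)), (4.5, np.float64(0.2), np.float64(3.1)), (5.25, np.float64(1.5), np.float64(4.4))] t 16.5
(-91.4, 0.11003666666666666, 5.25, False) 16.47 [ 0.5381 -0.0867  0.1399] [-178.8    5.2  -91.4] F [-1.6 -0.1  6.2] M [0.03 0.21 0.11] w 0.0077
back 17.02 [ 0.5404 -0.078   0.1403] [179.9  -0.2 -91.4] F [-2.2 -3.3  6. ] M [-0.6   0.44  0.02] w 0.0077
```

```bash
cat >> h.py <<'E'
def trial2(a,h,end=18,step=.75):
    th=0; rs=[]; print("t",round(env.get_obs()["t"],1))
    while th<end:
        th+=step; env.servo_line(*nutpose(th,a,h),max_speed=.03)
        r=F(3)@R.from_rotvec(-np.radians(th)*ey).apply(ex); rs.append(round(float(r),1))
        if r>3.8 or (len(rs)>5 and r-np.median(rs[1:5])>2.3): break
    print(rs,"th",th,"t",round(env.get_obs()["t"],1)); return th,len(rs)*step>=end
E
python3 - <<'E'
from h import *
a,h=-91.4,.11003667
a,h=turn(a,h,27,2)
th,ok=trial2(a,h); st(str((a,h,th,ok)))
if not ok:
    for t in (th/2,0): env.servo_line(*nutpose(t,a,h),max_speed=.04)
    st("back")
E
```

```text
turn 14 17.4 [ 0.5404 -0.0785  0.1409] [ 1.799e+02 -1.000e-01 -7.790e+01] F [-1.7 -3.9  6.4] M [-0.68  0.39  0.13] w 0.0074
turn 27 17.78 [ 0.5405 -0.0788  0.1414] [179.9  -0.2 -64.4] F [-2.6 -4.8  5.9] M [-0.78  0.39  0.08] w 0.0078
t 17.8
[-2.1, -1.6, -1.5, -0.8, -1.3, -1.2, -0.6, -0.2, -0.5, 0.2, 1.6] th 8.25 t 21.1
(-64.4, 0.11108667, 8.25, False) 21.08 [ 0.5369 -0.0927  0.1407] [-174.6    6.3  -64.1] F [-2.5  0.7  7.8] M [-0.14  0.26  0.12] w 0.0075
back 21.78 [ 0.5405 -0.0787  0.1413] [ 1.799e+02 -1.000e-01 -6.430e+01] F [-2.8 -6.1  5.2] M [-1.03  0.48  0.07] w 0.0072
```

```bash
python3 - <<'E'
import numpy as np; np.save("bolt.npy",np.array([.5402,-.0788,0]))
E
python3 - <<'E'
from h import *
a,h=-64.4,.11108667
a,h=turn(a,h,20,2)
th,ok=trial2(a,h,end=20); st(str((a,h,th,ok)))
if not ok:
    for t in (th/2,0): env.servo_line(*nutpose(t,a,h),max_speed=.04)
    st("back")
E
```

```text
turn 10 22.11 [ 0.5405 -0.0794  0.1418] [-180.    -0.   -54.5] F [-0.3 -3.6  5.2] M [-0.42  0.04  0.09] w 0.0073
turn 20 22.43 [ 0.5406 -0.0796  0.1422] [-1.80e+02 -1.00e-01 -4.46e+01] F [ 0.1 -4.7  4.5] M [-0.72 -0.09  0.11] w 0.0076
t 22.4
[-1.5, -0.0, -0.6, -0.7, 0.3, -0.2, -0.1, -0.3, -0.1, 0.3, -0.2, 0.6, 0.9, 0.4, 0.6, 0.7, 0.1, 0.2, -0.6, 0.2, -0.6, -0.5, -0.6, -0.7, -0.7, -0.7, -0.4] th 20.25 t 30.5
(-44.400000000000006, 0.11186444777777778, 20.25, True) 30.53 [ 0.5307 -0.1168  0.1348] [-162.2   10.   -42.9] F [ 4.3 -3.5  3.9] M [-0.61 -0.79 -0.2 ] w 0.0078
```

Run:
```python
from h import *
a,h=-44.4,.11186445
for th in (28,36,44,52,60,67,72):
    env.servo_line(*nutpose(th,a,h),max_speed=.08); o=st(th)
    if np.linalg.norm(o["contact_force"])>25: print("stop"); break
```

```text
28 30.88 [ 0.527  -0.1309  0.1281] [-155.1   13.6  -41.6] F [ 5.  -3.8  3.5] M [-0.64 -0.72 -0.4 ] w 0.0076
36 31.22 [ 0.5237 -0.1436  0.1195] [-147.6   17.2  -39.6] F [ 5.5 -5.3  1.4] M [-0.74 -0.69 -0.49] w 0.0077
44 31.56 [ 0.5206 -0.155   0.1093] [-139.8   20.4  -37.2] F [ 4.7 -4.8  0.4] M [-0.85 -0.53 -0.65] w 0.0075
52 31.9 [ 0.5181 -0.1649  0.0975] [-131.8   23.3  -34.2] F [ 4.5 -3.8 -0.7] M [-0.85 -0.42 -0.78] w 0.0077
60 32.24 [ 0.5159 -0.1732  0.0844] [-123.4   25.7  -30.7] F [ 5.  -4.2 -1.1] M [-0.97 -0.3  -0.84] w 0.0076
67 32.56 [ 0.5144 -0.1789  0.0721] [-115.8   27.5  -27.3] F [ 4.  -3.9 -1.8] M [-1.03 -0.17 -0.91] w 0.0077
72 32.83 [ 0.5135 -0.182   0.0629] [-110.2   28.4  -24.7] F [ 5.4 -3.6 -2.1] M [-1.01 -0.13 -0.98] w 0.0075
```

Run:
```python
from h import *
a,h=-44.4,.11186445
env.move_gripper(.03,30); st("open")
env.servo_line(*nutpose(72,a,.19),max_speed=.15); st("retreat")
P,O=nutpose(72,a,.19); env.servo_line(P+[0,0,.15],O,max_speed=.2)
P,O=barpose(0,0,YAW-180); env.move_ptp(P+[0,0,.17],O); st("over handle")
for n in("scene","top"): snap(n,n[0]+"3.png")
for k in("bolt_tip","wing_nut","bar_handle"):
    for n in("scene","top"):
        l=env.place_of(k,n); print(k,n,[(np.round(x["position"],1),round(x["conf"],2)) for x in l[:2]])
print([ (n,np.round(proj(n,nutpose(72,0,.107)[0]),1)) for n in("scene","top")])
x,y=cv2.imread("pics/s3.png"),cv2.imread("pics/t3.png")
cv2.imwrite("pics/c4.png",np.hstack([cv2.resize(v,(400,400),interpolation=cv2.INTER_CUBIC) for v in (x[155:255,240:340],y[150:250,310:410])]))
```

```text
open 33.17 [ 0.5127 -0.1808  0.0642] [-110.4   28.5  -24.4] F [-0.2  0.2  0.1] M [-0.41  0.12  0.05] w 0.0298
retreat 33.85 [ 0.4949 -0.2536  0.0885] [-110.5   28.4  -24.5] F [ 0.5 -0.  -0.2] M [-0.48  0.13 -0.07] w 0.03
over handle 36.48 [0.5637 0.0127 0.3059] [ 179.9   -0.  -104.5] F [ 0.2 -0.  -0.9] M [ 0.06 -0.03 -0.04] w 0.0302
bolt_tip scene [(array([214.5, 265.8]), 0.61)]
bolt_tip top [(array([216.1, 385.2]), 0.49)]
wing_nut scene []
wing_nut top [(array([218.8, 376.5]), 0.62), (array([179.9, 181.8]), 0.54)]
bar_handle scene [(array([190.2, 325.4]), 0.75)]
bar_handle top [(array([198.4, 323.9]), 0.96), (array([224.9, 469.7]), 0.42)]
[('scene', array([263.8, 213.3])), ('top', array([387.6, 219.4]))]
```

View pics/c4.png

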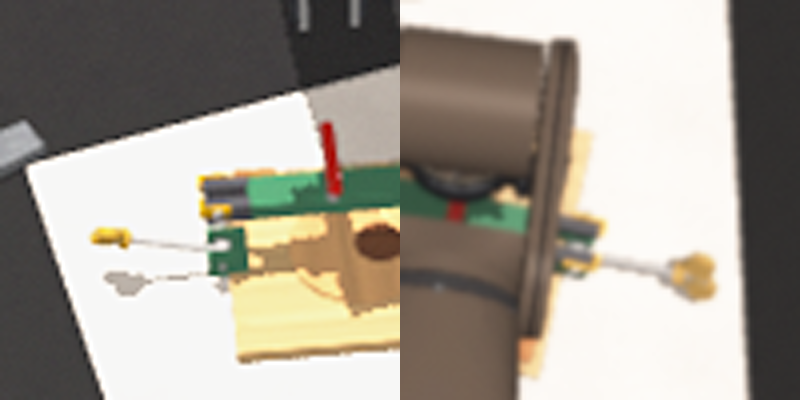

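The scene and top views agree: the eyebolt lies out at about 72°. Its tip is near scene (266,214), where I predicted (264,213). The bar is still shut with both yellow lips clear. Next, the handle.

Run:
```python
from h import *
import h as m
m.G=np.array([.621,.2280,.095]); a=YAW-180
P,O=barpose(0,0,a); print(P)
env.servo_line(P+[0,0,.0],O,max_speed=.12); st("down")
env.move_gripper(0,30); o=st("grip")
w=o["grip_width"]
if .008<w<.014:
    for th in (5,12,20,28,36,45):
        env.servo_line(*barpose(th,th,a),max_speed=.08); o=st(th)
        if np.linalg.norm(o["contact_force"])>35: print("stop"); break
```

```text
[0.56612157 0.01495456 0.137     ]
down 38.45 [0.5668 0.0149 0.138 ] [-179.9    0.  -104.4] F [0.6 0.5 0.5] M [-0.   -0.   -0.02] w 0.0297
grip 38.74 [0.5663 0.0134 0.138 ] [-179.9   -0.2 -104.4] F [-2.5 -4.8  2.2] M [-0.75  0.26 -0.01] w 0.0104
5 39.13 [0.5675 0.0179 0.157 ] [-179.9   -5.2 -104.4] F [-0.4 -4.9  0.8] M [-0.81  0.25 -0.1 ] w 0.0108
12 39.62 [0.5698 0.0268 0.1829] [-179.9  -12.2 -104.4] F [-1.5 -4.5  2.7] M [-0.7   0.22 -0.03] w 0.0107
20 40.17 [0.5733 0.0405 0.2107] [-179.9  -20.2 -104.5] F [ 0.3 -4.6  1.4] M [-0.64  0.03  0.01] w 0.0108
28 40.71 [0.5779 0.058  0.2364] [-179.9  -28.2 -104.5] F [-0.3 -5.5  2. ] M [-0.6  -0.06  0.07] w 0.0109
36 41.25 [0.5833 0.0787 0.2593] [-179.9  -36.1 -104.5] F [ 0.4 -4.2  2.1] M [-0.48 -0.09  0.08] w 0.0108
45 41.84 [0.5903 0.1055 0.2813] [-179.8  -45.1 -104.6] F [ 1.9 -4.7  2.4] M [-0.53 -0.19  0.22] w 0.0107
```

Run:
```python
from h import *
import h as m
m.G=np.array([.621,.2280,.095]); a=YAW-180
env.move_gripper(.03,30); st("open")
P,O=barpose(45,45,a); z=R.from_euler("xyz",O,degrees=True).as_matrix()[:,2]
env.servo_line(P-.09*z,O,max_speed=.12); st("back")
env.servo_line(P-.09*z+[0,.05,.12],O,max_speed=.2)
env.move_ptp([.22,.638,.30],[180,0,71]); st("park")
for n in("scene","top"): snap(n,n[0]+"4.png")
for k in("bolt_tip","wing_nut","bar_handle","lug_seat","bar_hinge"):
    r=[]
    for n in("scene","top"):
        l=env.place_of(k,n); print(k,n,[(np.round(x["position"],1),round(x["conf"],2)) for x in l[:2]])
        if l: r.append(ray(n,l[0]["position"][1],l[0]["position"][0]))
    if len(r)==2: print("  tri",tri(*r))
print("exp handle",P,"exp lug",m.G+R.from_rotvec(np.pi/4*ey).apply(-.315*ex+.01*ez))
x,y=cv2.imread("pics/s4.png"),cv2.imread("pics/t4.png")
cv2.imwrite("pics/c5.png",np.vstack([cv2.resize(v,(480,300),interpolation=cv2.INTER_CUBIC) for v in (x[130:255,230:430],y[130:255,230:430])]))
```

```text
open 42.17 [0.5893 0.1066 0.2798] [ 179.9  -44.9 -104.4] F [ 0.2 -0.1  0.8] M [ 0.35 -0.05  0.01] w 0.0303
back 43.07 [0.6052 0.1675 0.3431] [ 179.9  -45.  -104.4] F [ 0.2  0.3 -0. ] M [ 0.3  -0.05 -0.01] w 0.0298
park 45.99 [0.2207 0.6378 0.3   ] [180.    0.   70.9] F [ 0.2  0.2 -0.8] M [-0.01 -0.07  0.02] w 0.0298
bolt_tip scene [(array([215.4, 265. ]), 0.57)]
bolt_tip top [(array([238.6, 337.3]), 0.69), (array([219.5, 385.6]), 0.56)]
  tri (array([ 0.4559522 , -0.09514789, -0.03562279]), np.float64(0.13975166434852246))
wing_nut scene [(array([210.5, 269.9]), 0.44)]
wing_nut top [(array([211.9, 353.6]), 0.52), (array([218.5, 386.4]), 0.52)]
  tri (array([ 0.53052632, -0.115362  ,  0.07438283]), np.float64(0.0841710274565229))
bar_handle scene [(array([158.4, 355.6]), 0.82)]
bar_handle top [(array([182.9, 287.1]), 0.83)]
  tri (array([0.59433673, 0.11194698, 0.28674942]), np.float64(0.0008183675995869723))
lug_seat scene [(array([150.6, 323. ]), 0.93)]
lug_seat top [(array([190.6, 325.7]), 0.83)]
  tri (array([0.56569561, 0.01477992, 0.3247598 ]), np.float64(0.005314449312074576))
bar_hinge scene [(array([195.2, 385.5]), 0.78)]
bar_hinge top [(array([187.2, 253.9]), 0.83)]
  tri (array([0.61776802, 0.22211906, 0.10359541]), np.float64(0.0018335790163024627))
exp handle [0.5896033  0.10611379 0.28026198] exp lug [0.56720229 0.01915004 0.3248097 ]
```

View pics/c5.png

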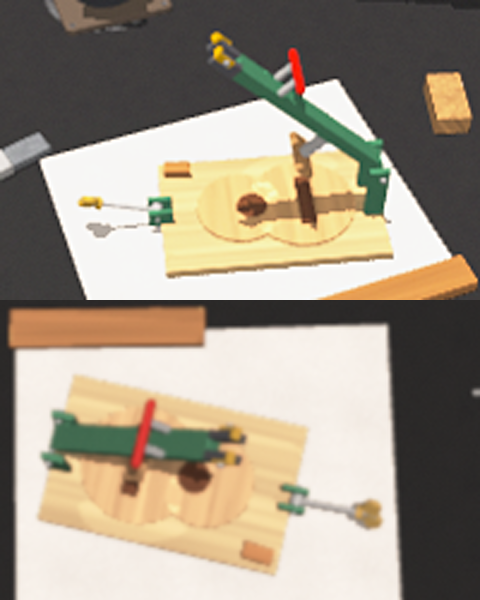

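The pictures show the bar standing at about 45°, with the lug at scene (323,151). The eyebolt lies out at scene (266,215), and the caul and other items are in place. I'm handing the job in.

```bash
python3 -c "
from h import *
env.job_done(); print(env.get_obs()['t'])"
```

```text
the job is handed in; nothing more can be done
the job is handed in; nothing more can be done
```

The press is open and the job is handed in, at about 46 s of the 72 s allowed.

- **Wing nut:** I backed it off anticlockwise in four steps: 48°, 30°, 27° and 20° (125° in all, about 4.9 mm of rise). After each step I tried the eyebolt gently.
    - The first three tries met resistance at about 5°, 5° and 8° of swing. I stopped each at about 4 N or less and went back upright.
    - The fourth swung free. By feel, the nut cleared somewhere in the last 20° of turning, well inside a quarter turn too far. I did not measure the clearance directly.
- **Eyebolt:** It is swung out to about 72°. Before the bar was raised, its tip was seen within about 4 pixels of where 72° puts it, and it had not moved in the last picture.
- **Press bar:** I raised it by the red handle to about 45° and let go. After the arm moved clear, the handle measured about 9 mm and the lug about 5 mm from where 45° puts them.

**Checks that disagreed:**
- The force readings during the tries drifted by 2–3 N because of small grip offsets, so I judged the third and fourth tries by the rise above the sliding force as well.
- The lifting force at the handle read lower than the 7 N stated, but the pictures confirm the bar is up.
- In the last top view the networks' best guess for both the bolt tip and the nut was wrong. Their second guesses matched the picture.

The last pictures showed the caul, and those other items that were in view, undisturbed. I did not measure them all again.

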